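# Back the bench press off by one notch

### The arm

A 6-joint arm with a two-finger parallel gripper is mounted at the origin on the work surface. World frame = base frame: x ahead of the robot, y to its left, z up, the work surface at z = 0. Lengths are in m, angles in rad, forces in N, time in s.
With the tool pointing down it reaches from about 0.325 to 0.9 m from the base axis. Payload 6.1 kg.
Tool frame: the origin (TCP) lies on the centre line of the jaws, within the pads' length; the fingertips stand 11 mm ahead of it and the grasp point (between the pads) lies 8 mm behind it (arm.tcp_to_tips is the z of the fingertips in the tool frame, in m); z points along the fingers, y is the line along which they close (so a half turn about z gives the same grasp; the last joint's range is limited). The gripper opens to 85 mm and grips with 20 to 120 N. Pads are 22 mm wide; open, the fingers measure 114 mm over their backs; the gripper's body (76 mm by 85 mm) begins 54 mm behind the grasp point. The pads swing forward as they close: fully open they stand 13 mm farther back than shut.
Start: joints at [1.224, 0.22, 1.526, -0, 1.395, -0.126], TCP at [0.137, 0.61, 0.242] pointing down, gripper open.
Joint ranges: [-2.98, 2.98], [-0.91, 2.08], [0.09, 2.57], [-1.24, 4.39], [0.2, 2.65], [-2.68, 2.68]. Speed limits (rad/s): [2.57, 2.57, 3.01, 3.14, 3.14, 3.14].

### API

Orientations are given as a 3x3 rotation matrix whose columns are the frame's x, y, z axes.
In Python, from plant import arm, viewer gives the robot as it stands. Calls block until the motion is done:
- arm.reach(position, orientation): joint-space move of the TCP to a pose.
- arm.move_l(position, ori=None, velocity=0.15, threshold=None): straight line of the TCP; ori=None keeps the orientation; velocity is the mean speed in m/s. With threshold (N) it stops when the force on the tool has changed by that much, and returns True; else False.
- arm.move_j(angles): joint-space move.
- arm.release() and arm.grasp(f_grip=None): open the fingers fully, or close them until they stop; f_grip is the grip in N (None keeps the last).
- arm.dwell(seconds).
- arm.ik(position, orientation): joint angles nearest the present ones, or None.
- arm.sense(): the state.
- viewer.read_camera(name): name is "scene" or "top" or "wrist"; returns a dict with "color" (384x512x3 uint8, red, green, blue), "depth" (384x512 float32, m along the optical axis (not along the pixel's ray), 0 where there is no reading), "camera_matrix" (3x3 intrinsics, pixels), "dist" ([k1, k2, p1, p2, k3] as OpenCV has them; the pictures are not rectified), "R" (3x3) and "t" (3): a world point X has camera coordinates R X + t. Camera axes: x right, y down, z forward; pixel columns grow to the right and rows downward; lengths in m; the calibration is good to about 2 mm. A picture is of the moment at which its call begins.
A pose or a line that the arm cannot do raises arm.MotionError and nothing moves.
- arm.hand_in(): hands the job in; it is judged then, once.
The state is a dict: "time": time; "joint_pos": joint angles; "qd": joint speeds; "effort": joint torques, N m; "position": TCP position; "eef_rot": TCP orientation; "force": force on the tool from outside, world axes, zero at the start; "wrist_torque": the same for the moment, N m; "finger_gap": finger opening in m; "gripper_force": force on a finger pad.
Only numpy, scipy, OpenCV 4.12 (cv2) and the standard library are available. Lean on these libraries where they do the work, as an engineer would, in place of code of your own. Each camera call takes 0.05 s, during which the arm holds its last target. There are 200 camera calls.

### The job

Ease the ratchet bench press off its work by one notch, using a fingertip only: push the red-knobbed lever of the yellow pawl back until the pawl lifts out of the ratchet wheel and stays up, push the star handle so that the wheel turns backward (top away from the press's front, ram rising) by one notch, then tip the pawl forward again so that it drops fully into that next notch. Push gently, grip and lift nothing, and leave the hub under the ram and the bearing, wrench and cup on the bench where they are.

Things in the scene. Friction and masses are not known exactly. Their poses are not given: they have to be found in the camera images.
- press: Blue-grey cast-iron bench press fixed to the bench: base 270 x 120 x 28 mm, head top 235 mm above the bench. Origin on the bench below the wheel's axis. x runs from its front (ram, anvil; towards the robot) to its back, z up; the ratchet wheel and star handle are on its right side (-y). The ram, a 25 mm square bar at x -28, y 0 mm, stands up to 283 mm above the bench.
- wheel_axis (a point): Centre of the steel ratchet wheel (12 teeth, tooth tips at radius 50 mm, 14 mm thick), at press x 0, y -57 mm, 185 mm above the bench. Its axis is level, along the press's y. The star handle is one piece with it, in the plane press y = -95 mm: four 9 mm spokes with 24 mm black balls, 90 degrees apart.
- top_ball (a point): Centre of the black ball, 24 mm across, on the upper spoke of the star handle, 110 mm from the wheel's axis. With the wheel at 0 this spoke leans 20 degrees from upright to the press's front. Pushing the ball to the press's back (+x) turns the wheel backward; this takes 4 to 6 N, and the wheel stays where it is left.
- wheel (a joint): Angle of ratchet wheel and handle, rad; grows as it turns backward (top to the press's back, ram up). One notch is 0.524. With the pawl fully down in the present notch the wheel can lie only from -0.25 to 0, where a tooth stops against the pawl; in the next notch back from 0.27 to 0.51, so the pawl drops in best at about 0.39. Starts at -0.10 to -0.02.
- pawl_knob (a point): Centre of the red knob, 20 mm across, on top of the pawl's upright finger lever (8 mm steel rod), 80 mm from the pawl's pivot, in the ratchet wheel's plane. With the pawl down the lever leans 22 degrees from upright to the press's front and the knob is 259 mm above the bench; thrown back it leans 27 degrees to the back, 256 mm up.
- pawl_pivot (a point): Pivot pin of the yellow pawl, on the press's side behind the ratchet wheel (press x 62, y -57 mm, 185 mm above the bench); its axis is level, along the press's y.
- pawl (a joint): Angle of the pawl, rad: 0 fully down in the wheel; grows as the knob is pushed to the press's back and the nose lifts; above 0.25 the nose is clear of the teeth. Held by its own weight, it needs under 2 N: past about 0.45 it falls over to its stop at 0.85 and stays up; below 0.35 it falls to the wheel. If a tooth is in its way it rests on the tooth at 0.1 to 0.24.
- ram (a joint): Height of the ram, m, 0 with the wheel at 0; rises 14 mm per rad of the wheel. At the start it is within 2 mm of the bearing in the hub.
- hub: Loose aluminium wheel hub, flange 80 mm, barrel 54 mm across, 55 mm high with a steel bearing in its top, standing on the press's anvil (48 mm above the bench) under the ram. Origin in the centre of its underside. Not to be touched.
- bearing: Loose steel ball bearing, 52 mm across, 15 mm high, lying on the bench beside the press. Origin in the centre of its underside. Not to be moved.
- wrench: Loose steel wrench, 180 mm long, 8 mm high, lying on the bench beside the press. Origin under its middle. Not to be moved.
- cup: Loose white paper cup with bolts in it, 74 mm across the rim, 80 mm high, standing on the bench beside the press. Origin in the centre of its underside. Not to be moved.

How it is judged:
By the outcome, as a careful person would: the job done as asked, in the order asked, and still so for the second after the job is handed in, with the robot touching nothing.
It also fails if it takes over 64 s, if anything falls off the work surface, if the arm or the gripper's body presses on something with over 40 N, if the wrist force passes 120 N, or if a joint passes its speed limit or range.

## Working session

There is one attempt and no reset: what is moved stays moved. The work goes in short steps, each a Python script; the robot and the scene stay as the last script left them, time stands still between calls to the robot, and variables do not carry over. Pictures are saved under pics/ and viewed, at most 10 in all, crops included, and the job is handed in when it is done.

```bash
ls; mkdir -p pics
python3 - <<'E'
from plant import arm, viewer
import cv2, numpy as np
for n in ("scene","top"):
    c=viewer.read_camera(n); cv2.imwrite(f"pics/{n}0.png",c["color"][:,:,::-1]); np.savez(f"{n}0.npz",**c)
    print(n,c["camera_matrix"].tolist(),c["dist"],(-c["R"].T@c["t"]).round(3),c["R"][2].round(2))
s=arm.sense(); print(s["time"],s["position"],s["force"],s["finger_gap"])
E
```

```text
pics
scene [[373.11959975564685, 0.0, 252.64687223816605], [0.0, 373.11959975564685, 189.5502806742927], [0.0, 0.0, 1.0]] [-0.0685824  0.         0.         0.         0.       ] [0.98  0.298 0.756] [-0.65 -0.28 -0.71]
top [[372.2906270032842, 0.0, 264.5294854318729], [0.0, 372.2906270032842, 196.50154538957023], [0.0, 0.0, 1.0]] [-0.0457259  0.         0.         0.         0.       ] [0.356 0.065 0.922] [ 0.16  0.   -0.99]
0.1 [0.13668666 0.6093354  0.2413229 ] [ 0.1299375  -0.71953325  0.64186471] 0.08561852511321627
```

View pics/scene0.png

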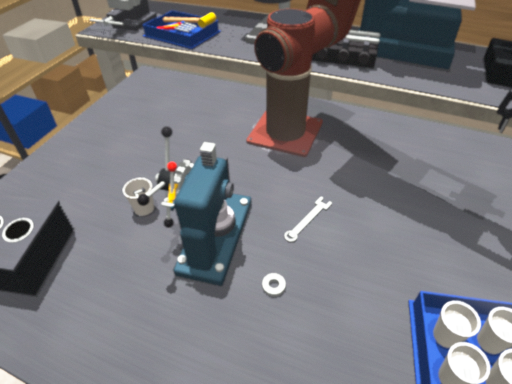

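View pics/top0.png

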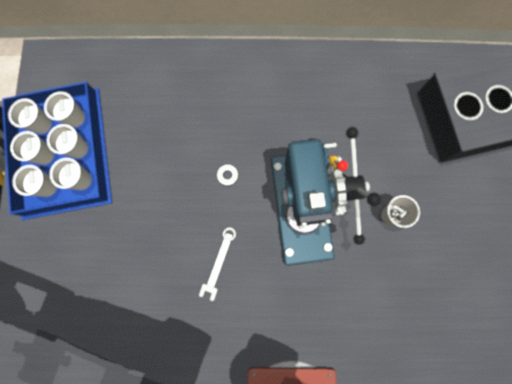

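Scene view: red knob at (172,167) and the balls at (167,131), (143,199) and (168,222). Top view: knob at (343,166), back ball (352,132), top ball (374,199), front ball (359,239) and the ram top (317,200). The cup stands at (403,212), outside the handle.

```bash
cat > h.py <<'E'
import cv2, numpy as np
def ray(c,uv):
    p=cv2.undistortPoints(np.array([[uv]],float),c["camera_matrix"],c["dist"])[0,0]
    d=c["R"].T@np.array([p[0],p[1],1.]); return -c["R"].T@c["t"],d
def onplane(c,uv,z):
    o,d=ray(c,uv); return o+d*(z-o[2])/d[2]
def tri(r1,r2):
    A=np.stack([r1[1],-r2[1]],1); s=np.linalg.lstsq(A,r2[0]-r1[0],rcond=None)[0]
    a=r1[0]+s[0]*r1[1]; b=r2[0]+s[1]*r2[1]; return (a+b)/2,np.linalg.norm(a-b)
def blob(c,uv,kind,r=9):
    """centre (pixel) and area of the coloured blob nearest uv"""
    im=c["color"].astype(int); R,G,B=im[...,0],im[...,1],im[...,2]
    m={"red":(R>140)&(G<80)&(B<80),"black":im.max(2)<45,"white":im.min(2)>150}[kind]
    w=np.zeros(m.shape,bool); u,v=uv; w[v-r:v+r+1,u-r:u+r+1]=True
    n,l,st,ce=cv2.connectedComponentsWithStats((m&w).astype(np.uint8))
    if n<2: return None
    i=1+np.argmax(st[1:,4]); return ce[i],st[i]
E
python3 - <<'E'
from h import *
S=dict(np.load("scene0.npz"));T=dict(np.load("top0.npz"))
def pt(k,a,b):
    A=blob(S,a,k) if a else None;B=blob(T,b,k)
    for c,X in((S,A),(T,B)):
        if X is None: continue
        d=c["depth"][int(X[0][1]),int(X[0][0])]; o,r=ray(c,X[0]); r0=.01 if k=="red" else .012 if k=="black" else 0
        print("  ",X[0].round(1),X[1],(o+r*(d+r0)).round(4))
    if A and B: print(k,[x if isinstance(x,float) else x.round(4) for x in tri(ray(S,A[0]),ray(T,B[0]))])
pt("red",(172,167),(343,166))
pt("black",(167,131),(359,239)); 
pt("black",(143,199),(352,132)); pt("black",(143,199),(374,199)); pt("black",(168,222),(352,132))
for b in((278,167),(289,253),(328,247)): pt("white",None,b)
pt("white",None,(317,200))
E
python3 - <<'E'
import cv2
a=cv2.imread("pics/scene0.png")[110:250,110:270];b=cv2.imread("pics/top0.png")[110:280,260:430]
a=cv2.resize(a,(400,350),interpolation=2);b=cv2.resize(b,(350,350),interpolation=2)
cv2.imwrite("pics/c1.png",cv2.hconcat([a,b]))
E
```

```text
[171.6 166.3] [168 163   9   8  54] [ 0.5257 -0.0741  0.2589]
   [341.8 165.4] [337 161  10  10  73] [ 0.5266 -0.0744  0.2579]
red [array([ 0.5261, -0.0739,  0.2593]), np.float64(0.00036182965559617244)]
   [166.7 134.3] [164 133   6   3   9] [ 0.4596 -0.1221  0.2797]
   [356. 238.] [356 238   1   1   1] [ 0.4005 -0.1253  0.1398]
black [array([ 0.409 , -0.1274,  0.2391]), np.float64(0.05787734882595887)]
   [143.5 201.3] [139 198   9   7  40] [ 0.6021 -0.1008  0.2211]
   [348.8 133.4] [348 130   3   7   8] [ 0.601  -0.0973  0.2217]
black [array([ 0.602 , -0.0988,  0.2213]), np.float64(0.0032081138311246585)]
   [143.5 201.3] [139 198   9   7  40] [ 0.6021 -0.1008  0.2211]
   [370.  198.9] [368 194   6  11  22] [ 0.4608 -0.1175  0.2813]
black [array([ 0.5008, -0.188 ,  0.0825]), np.float64(0.03011168515179409)]
   [168.6 223. ] [165 220   7   7  29] [ 0.5403 -0.1094  0.0807]
   [348.8 133.4] [348 130   3   7   8] [ 0.601  -0.0973  0.2217]
black [array([ 0.6051, -0.0818,  0.1753]), np.float64(0.05444709193328884)]
   [277.5 166.1] [275 163   6   7  29] [0.5803 0.037  0.0344]
   [289.1 252. ] [285 248   9   9  68] [0.3721 0.0086 0.034 ]
   [327.8 246.9] [324 243   9   9  67] [ 0.385  -0.0835  0.0329]
   [317.3 199.8] [309 192  17  17 227] [ 0.4594 -0.026   0.2741]
```

View pics/c1.png

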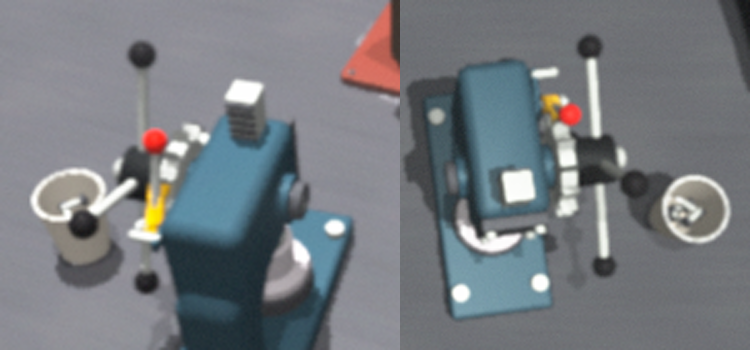

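```bash
cat >> h.py <<'E'
YAW=0.138
ex=np.array([np.cos(YAW),np.sin(YAW),0]); ey=np.array([-np.sin(YAW),np.cos(YAW),0])
O=np.array([0.4865,-0.0219,0])
def P(x,y,z): return O+x*ex+y*ey+np.array([0,0,z])      # press (m) -> world
def inv(w): d=np.asarray(w)-O; return np.array([d@ex,d@ey,d[2]])
def ori(s=1):                                            # tool down, closing line along press x
    y=s*ex; z=np.array([0,0,-1.]); return np.stack([np.cross(y,z),y,z],1)
E
python3 - <<'E'
from plant import arm, viewer
from h import *
arm.grasp(20)
print(arm.tcp_to_tips, arm.sense()["finger_gap"], arm.sense()["eef_rot"].round(2).tolist())
p=arm.sense()["position"]; arm.move_l([p[0],p[1],.42],velocity=.25)
best=[(s,arm.ik(P(-.035,-.057,.40),ori(s))) for s in(1,-1)]
print([(s,None if q is None else np.round(q,2)) for s,q in best])
s=min((b for b in best if b[1] is not None),key=lambda b:abs(b[1][5]))[0]
open("s.txt","w").write(str(s))
arm.reach(P(-.035,-.057,.40),ori(s))
t=arm.sense(); print(s,t["time"],inv(t["position"]),t["force"])
for n in("wrist","scene"):
    c=viewer.read_camera(n); np.savez(n+"1.npz",**c); cv2.imwrite(f"pics/{n}1.png",c["color"][:,:,::-1])
a=cv2.hconcat([cv2.resize(cv2.imread(f"pics/{n}1.png"),(400,300)) for n in("wrist","scene")]); cv2.imwrite("pics/c2.png",a)
E
```

```text
0.011 9.04352619026553e-05 [[-0.98, 0.22, -0.0], [0.22, 0.98, 0.0], [0.0, -0.0, -1.0]]
[(1, array([-0.35, -0.22,  1.68, -0.  ,  1.68, -0.49])), (-1, array([-0.35, -0.22,  1.68, -0.  ,  1.68,  2.66]))]
1 4.425 [-0.03473391 -0.05644779  0.40005145] [-0.47802911 -0.60523786 -0.43161626]
```

View pics/c2.png

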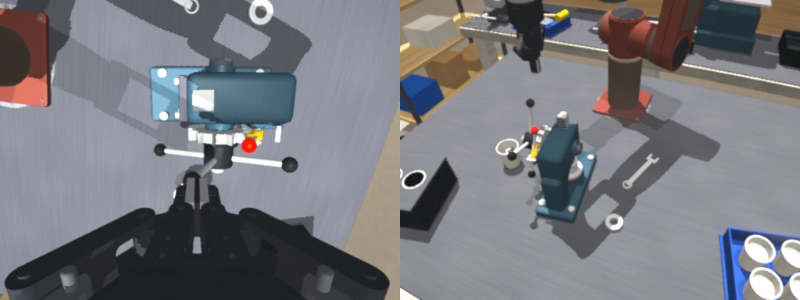

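The wrist and scene views agree: the closed fingers stand above and in front of the red knob. The knob is at wrist px (249,145), and the path to it is clear. I'll push the pawl now.

```bash
cat >> h.py <<'E'
def look(name,knob=True):
    """press coords of knob (scene+top) and picture"""
    from plant import viewer
    C={n:viewer.read_camera(n) for n in("scene","top")}
    r=[]
    for n,c in C.items():
        im=c["color"].astype(int); m=(im[...,0]>120)&(im[...,1]<70)&(im[...,2]<70)
        w=np.zeros(m.shape,bool)
        if n=="scene": w[120:215,130:215]=1
        else: w[90:230,310:400]=1
        k,l,st,ce=cv2.connectedComponentsWithStats((m&w).astype(np.uint8))
        if k>1:
            i=1+np.argmax(st[1:,4]); r.append(ray(c,ce[i])); print(n,"knob px",ce[i].round(1),"area",st[i,4])
    if len(r)==2: x,e=tri(*r); print("knob press mm",(1e3*inv(x)).round(1),"err",round(e*1e3,1))
    a=C["scene"]["color"][100:260,100:270,::-1]; b=C["top"]["color"][90:290,250:450,::-1]
    cv2.imwrite(f"pics/{name}.png",cv2.hconcat([cv2.resize(a,(425,400),interpolation=2),cv2.resize(b,(375,400)[:0]+(375,400),interpolation=2)]))
    return C
E
python3 - <<'E'
from plant import arm
from h import *
R=ori(1)
arm.move_l(P(-.020,-.057,.40),R,velocity=.15)
print(arm.move_l(P(-.020,-.057,.259),R,velocity=.12,threshold=6))
hit=arm.move_l(P(.052,-.057,.259),R,velocity=.035,threshold=8)
t=arm.sense(); print(hit,t["time"],1e3*inv(t["position"]),t["force"])
arm.dwell(.3); look("c3")
E
```

```text
False
False 8.3083 [ 51.92730277 -57.02210251 259.03396285] [-0.10453162 -0.67431374  0.32520793]
scene knob px [158.6 190.1] area 64
top knob px [388.3  92.5] area 52
knob press mm [126.3 -91.4 303.5] err 111.3
```

View pics/c3.png

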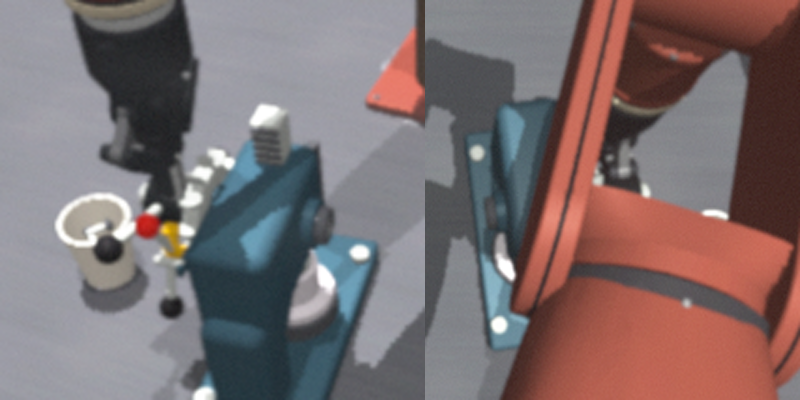

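Scene view: the knob is now at about (159,190), thrown back past the fingertip. The back ball is unchanged at (143,200). The top view is blocked by the arm. Next I'll back away and go to the front of the top ball.

Run:
```python
from plant import arm, viewer
from h import *
R=ori(1)
arm.move_l(P(-.020,-.057,.259),R,velocity=.12)
arm.move_l(P(-.020,-.057,.37),R,velocity=.2)
arm.move_l(P(-.115,-.095,.37),R,velocity=.2)
C=viewer.read_camera("scene")
b=blob(C,(159,190),"red",12); print("knob",b[0],1e3*inv(onplane(C,b[0],.256)))
b=blob(C,(167,131),"black",9); b and print("topball",b[0],b[1])
c=C["color"][90:250,90:290,::-1]; cv2.imwrite("pics/c4.png",cv2.resize(c,(750,600),interpolation=2))
arm.move_l(P(-.115,-.095,.284),R,velocity=.15,threshold=6)
f0=arm.sense()["force"]
hit=arm.move_l(P(-.045,-.095,.284),R,velocity=.03,threshold=2.5)
t=arm.sense(); print(hit,t["time"],1e3*inv(t["position"]),t["force"]-f0)
```

```text
knob [158.6875   190.171875] [ 98.04889839 -55.98718009 256.        ]
topball [166.85714286 134.42857143] [165 133   5   3   7]
True 13.1333 [-65.3990029  -94.89370469 283.52734258] [0.49601852 1.15704521 0.64202711]
```

View pics/c4.png

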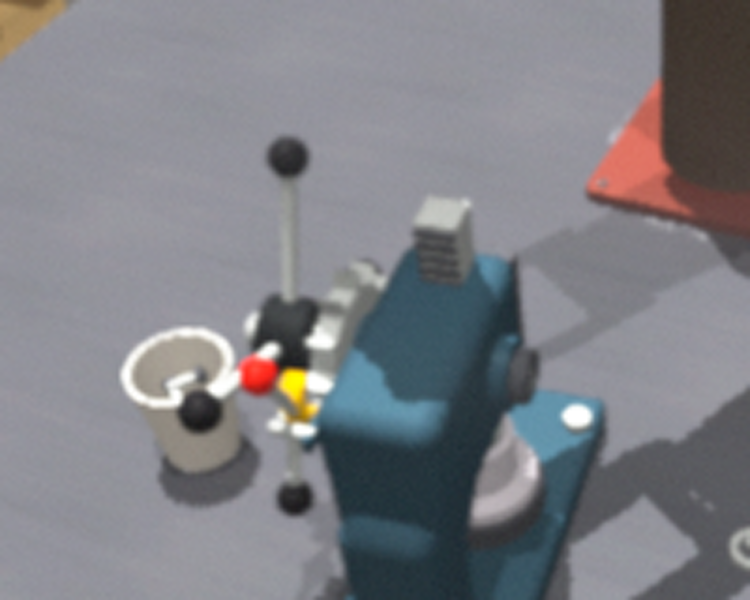

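Scene view: pawl up with the knob at (159,190), which measures x 98 mm in the press frame and matches the stop. The top ball at (167,132) is free. The fingertip touched the ball at x −65 mm, as expected. I'll push it about 46 mm.

Run:
```python
from plant import arm, viewer
from h import *
R=ori(1)
hit=arm.move_l(P(-.019,-.095,.284),R,velocity=.03,threshold=14)
t=arm.sense(); print(hit,t["time"],1e3*inv(t["position"]),t["force"])
C=viewer.read_camera("scene"); b=blob(C,(159,190),"red",12); print("knob",b[0])
arm.move_l(P(-.06,-.095,.284),R,velocity=.1)
arm.move_l(P(-.06,-.095,.39),R,velocity=.2)
arm.move_l(P(-.10,-.04,.39),R,velocity=.2)
C=viewer.read_camera("scene"); np.savez("s5.npz",**C)
c=C["color"][90:250,90:290,::-1]; cv2.imwrite("pics/c5.png",cv2.resize(c,(750,600),interpolation=2))
print(arm.sense()["time"])
```

```text
False 14.8417 [-19.02731446 -95.03461198 283.94335749] [-3.06731267 -1.62407461  3.2996901 ]
knob [158.32352941 189.76470588]
16.675
```

View pics/c5.png

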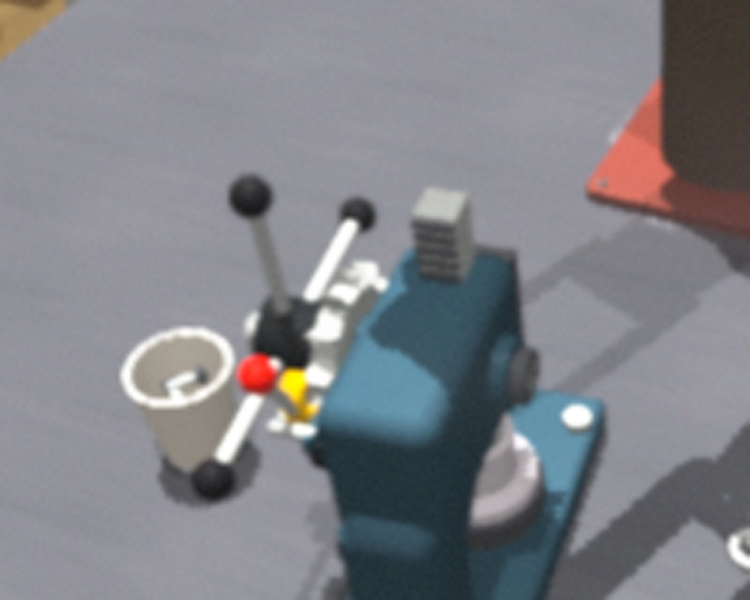

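Scene view: the handle has turned. The top ball is at (156.7,142), the front ball at (185.2,147) and the back ball at (146.8,218). The pawl is still up at (159,190). I'll compute the angle by casting rays onto the plane y = −95 mm.

```bash
cat >> h.py <<'E'
def ang(C,uv,base):
    o,d=ray(C,uv); s=(-.095-(o-O)@ey)/(d@ey); x,_,z=inv(o+s*d)
    a=np.arctan2(x,z-.185)-base; return round(float(a),3),round(float(np.hypot(x,z-.185)),4)
E
python3 - <<'E'
from h import *
S0=dict(np.load("scene0.npz")); S=dict(np.load("s5.npz")); b=-np.deg2rad(20)
print("before",ang(S0,(166.7,131.6),b),ang(S0,(143.2,199.5),b+np.pi/2))
print("now",ang(S,(156.7,142),b),ang(S,(185.2,147.1),b-np.pi/2),ang(S,(146.8,218),b+np.pi/2))
E
```

```text
before (-0.045, 0.1093) (-0.017, 0.1086)
now (0.392, 0.1088) (0.392, 0.1109) (0.43, 0.1095)
```

The wheel is at about 0.40, where the pawl drops in best. Next I'll tip the pawl forward from behind.

Run:
```python
from plant import arm, viewer
from h import *
R=ori(1)
arm.move_l(P(.145,-.057,.39),R,velocity=.2)
print(arm.move_l(P(.145,-.057,.259),R,velocity=.12,threshold=6))
hit=arm.move_l(P(.070,-.057,.259),R,velocity=.035,threshold=8)
t=arm.sense(); print(hit,t["time"],1e3*inv(t["position"]),t["force"])
arm.move_l(P(.10,-.057,.259),R,velocity=.1)
arm.move_l(P(.10,-.057,.39),R,velocity=.2)
arm.move_l(P(-.12,-.0,.42),R,velocity=.25)
arm.reach([.2,.45,.40],ori(1)); print(arm.sense()["time"])
C=look("c6"); S=C["scene"]; np.savez("s6.npz",**S)
b=-np.deg2rad(20); d=lambda uv,k:blob(S,uv,"black")
c=S["color"][100:240,100:270,::-1]; t=C["top"]["color"][100:290,250:440,::-1]
cv2.imwrite("pics/c6.png",cv2.hconcat([cv2.resize(c,(410,400),interpolation=2),cv2.resize(t,(390,400),interpolation=2)]))
```

```text
False
False 21.5833 [ 70.07640072 -57.01594598 258.97289402] [ 0.35301705  0.39566785 -1.22623586]
25.7833
scene knob px [171.4 167. ] area 55
top knob px [341.4 165.5] area 51
knob press mm [ 32.6 -57.  257.7] err 0.7
```

View pics/c6.png

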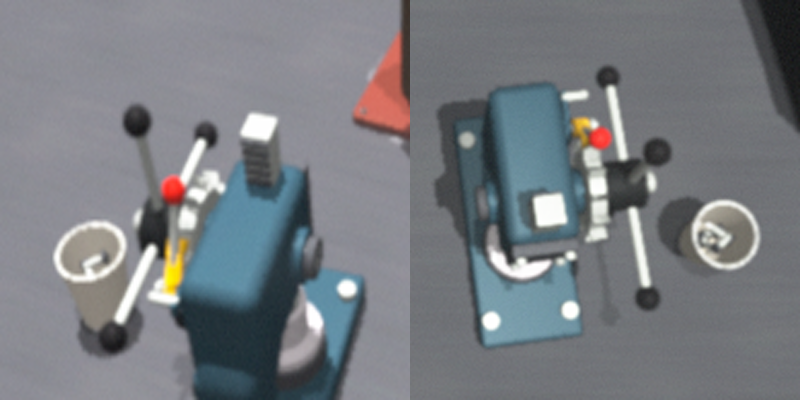

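Both views show the knob back at scene (171,167), press x 32.6 mm and z 258 mm, so the pawl is fully down. The top ball is still at (157,142), so the wheel is at about 0.4, and the cup and hub haven't moved. The robot is clear, so I'll hand in.

```bash
python3 -c "
from plant import arm
print(arm.hand_in())"
```

```text
the job is handed in; nothing more can be done
None
```

The job is done and handed in: I threw the pawl back, turned the wheel back one notch to about 0.40 rad, and the pawl dropped fully into the next notch, with the loose parts left untouched and about 26 s on the robot's clock.

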